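# Set the index head to its fourth click and lock it

### The job

Set the index head to its fourth click: turn its dial by the handle anticlockwise (seen from above) until it gently meets its spring stop, without straining the stop, then clockwise by four clicks, counting them by feel. Then push the lock bolt fully home towards the dial, let go, and leave the other things on the counter where they stand.

Things in the scene. Friction and masses are not known exactly. Their poses are not given: they have to be found in the camera images.
- index_head: Dark iron base of the index head, screwed to the counter, 160 (x) by 235 (y) by 18 mm high. Origin on the dial's upright axis at counter level; the base runs from y = -155 to +80 mm, z is up. It carries the dial and, on its -y side, the lock bolt. The click notches are hidden under the dial plate and UNEVENLY spaced, 20 to 40 degrees apart, so angles cannot be reckoned beforehand.
- dial_centre (a point): Fixed point on the dial's axis, 50 mm above the counter: top of the smooth steel dial plate, 114 mm across. On it a flat arm (top at 56 mm) and a small brass ratchet wheel (nut top 66 mm). The handle turns at most about 206 degrees, seven clicks in all, never over the bolt; it starts at an unknown place at least one click clockwise of the stop. Let go, the dial stays in its notch.
- handle (a point): Mid-grip of the upright round teak handle, which spins freely on its pin on the dial's arm: 14 mm thick, 62 to 121 mm above the counter; the point is on its axis, 100 mm up, 50 mm from the dial's axis. Leaving a notch takes 5 to 9 N along the circle; this eases off, then turns about and the dial runs on by itself into the next notch (1 click). The stop is felt as 12 to 15 N that does not ease.
- stop_leaf (a point): Top of the upright steel leaf (16 by 3 by 24 mm) of the spring stop, at the dial's rim, 44 mm above the counter. A lug under the dial meets it at the anticlockwise end of the travel, with the dial in its zero notch. It gives about 1.2 mm for each 4 N more at the handle; bent by more than 5 mm (some 20 N at the handle) it is strained.
- bolt_post (a point): Mid-grip of the lock bolt's upright round iron post, 14 mm thick, 43 to 88 mm above the counter; the point is on its axis, 72 mm up, at first 122 mm to the index head's -y of the dial's axis. It slides 16 mm along the index head's +y to fully home, about 3 N friction, and stays. Home only with the dial in a notch, else 4 mm short. Guide cheeks beside it are 44 mm high. Keep it out while turning.
- punch_mark (a point): Punch mark on the nut in the middle of the dial, 66 mm up and under 1 mm from the axis, so too near it to tell the dial's angle; it turns with the dial and serves only to judge which notch the dial is in.
- spool: Black bakelite ribbon spool, 54 mm across, 22 mm high, standing on the counter; origin under its centre. Bystander.
- bell: Brass bell on a bent bracket, 45 by 60 by 62 mm high; origin under its foot. Bystander.
- feed_roll: Steel feed roll with three black rubber rollers on a low teak cradle, 200 mm long along its x, 26 mm high; origin under its centre. Bystander.
- type_stand: Slotted teak stand of chrome type bars, 70 by 180 (its y) by 83 mm high; origin under its centre. Bystander.

How it is judged (in metres and radians):
On the way, in this order (a step that is already met when the one before it is completed fails the run):
1. the dial is brought back against its stop, so that the leaf gives a little (distance of stop_leaf from where it was at the start of the episode above 0.0003 m), for 0.1 s.
2. the dial stands at its fourth click (x of punch_mark in the frame of index_head above 0 m and y of punch_mark in the frame of index_head between -0.000105 and 0.000105 m), for 0.2 s.
At the end, for the whole second after the job is handed in: The dial sits in the fourth notch from its stop (within 7 degrees of it), the lock bolt is home (within 2 mm of its full 16 mm travel), and the bystanders are at rest (all of step 2 and y of bolt_post in the frame of index_head above -0.1078 m and linear speed of each of spool, bell, feed_roll, type_stand below 0.02 m/s); the robot touches nothing.
It fails at once if the stop is strained: its leaf is bent more than 5 mm (distance of stop_leaf from where it was at the start of the episode above 0.0052 m).
It fails at once if the ribbon spool is disturbed (moved more than 15 mm) (distance of spool from where it was at the start of the episode above 0.015 m).
It fails at once if the bell bracket is disturbed (moved more than 15 mm) (distance of bell from where it was at the start of the episode above 0.015 m).
It fails at once if the feed roll is disturbed (moved more than 15 mm) (distance of feed_roll from where it was at the start of the episode above 0.015 m).
It fails at once if the type bar stand is disturbed (moved more than 15 mm) (distance of type_stand from where it was at the start of the episode above 0.015 m).
It also fails if it takes over 72 s, if anything falls off the work surface, if the arm or the gripper's body presses on something with over 40 N, if the wrist force passes 120 N, or if a joint passes its speed limit or range.

### The arm

A 6-joint arm with a two-finger parallel gripper is mounted at the origin on the work surface. World frame = base frame: x ahead of the robot, y to its left, z up, the work surface at z = 0. Lengths are in mm, angles in rad, forces in N, time in s.
With the tool pointing down it reaches from about 350 to 975 mm from the base axis. Payload 7.1 kg.
Tool frame: the origin (TCP) lies on the centre line of the jaws, within the pads' length; the fingertips stand 8 mm ahead of it and the grasp point (between the pads) lies 11 mm behind it; z points along the fingers, x is the direction in which the jaws open and shut, and the axes are right-handed (so a half turn about z gives the same grasp; the last joint's range is limited). The gripper opens to 88 mm and grips with 3 to 60 N. Pads are 20 mm wide; open, the fingers measure 115 mm over their backs; the gripper's body (75 mm by 178 mm) begins 61 mm behind the grasp point.
Start: joints at [-1.21, 0.423, 1.63, -0, 1.089, -0.019], TCP at [231.725, -580.438, 230.675] pointing down, gripper open.
Joint ranges: [-3, 3], [-0.9, 2.11], [0.09, 2.58], [-1.31, 4.45], [0.11, 2.69], [-2.54, 2.54]. Speed limits (rad/s): [2.39, 2.39, 3.01, 3.14, 3.14, 3.14].

### API

Orientations are given as a rotation vector (axis times angle).
In Python, from workcell import ctrl gives the robot as it stands.
- The arm moves only by the shell command python3 -m handwheel 'ROWS'. ROWS is JSON, a list of rows, each a list of 3 entries, a list of its own where there are three numbers: the turn, a rotation vector about the tool's x, y, z in rad, then the shift along the tool's x, y, z in mm, then the opening, from 0 (shut) to 1 (fully open). In form: [[[ax, ay, az], [tx, ty, tz], jaw], ...]. A call has exactly 10 rows; each row shifts and turns the pose as measured when the row begins, along the tool's axes as they then stand; what a row does not reach is not made up. A row lasts 1/12 s, in which the tool goes at most 41.7 mm and 7.16 degrees, less where a joint would pass 70% of its speed; a pose out of reach is approached as far as the arm can. A call with a gripper value outside its range is refused whole. The fingers move at their own pace and stop on an object; the grip force is fixed at half the most. Time passes only in rows, so rows that do not move let the fingers close, or fill a call up. It gives the time, the measured TCP pose, the force and the opening at its end, in the units of the state.
- ctrl.get_obs(): the state, without advancing time (a new reading comes with each control period).
- ctrl.get_image(name): name is "side" or "top"; returns a dict with "pixels" (384x512x3 uint8, red, green, blue), "camera_matrix" (3x3 intrinsics, pixels), "rvec" (rotation vector, rad) and "tvec" (3), from world to camera coordinates, as OpenCV has them. Camera axes: x right, y down, z forward; pixel columns grow to the right and rows downward; lengths in mm; the calibration is good to about 2 mm. A picture is of the moment at which its call begins. There is no depth.
- ctrl.close_job(): hands the job in, once; it reports no verdict.
Trained networks look in a picture, given as the dict that the camera call returned (one of the last four; its "shot" number tells which), for a name from the list of things; names that differ only in an ending like _2 or _b are one class to them, and where a whole thing is asked for, a point or a joint stands for the part that bears it (a point fixed in the world has none). Each returns a list of dicts, best first, with "score" (0 to 1); they miss things now and then, are a little off and sometimes report something else, mostly with a low value. They report only what shows in the picture. A call takes as long as a camera call.
- ctrl.look_for(picture, query): "position" ([x, y, z] in mm, in the coordinates of the camera as it stood for that picture, good to about 4 mm: the middle of the surface that is visible of it).
- ctrl.spot_point(picture, query): "position" ([x, y, z] in mm, in the coordinates of the camera as it stood for that picture, good to about 4 mm: a listed point, or the origin of a listed thing).
The state is a dict: "t": time; "qpos": joint angles; "qvel": joint speeds; "joint_torque": joint torques, N m; "ee_pos": TCP position; "orientation": TCP orientation; "ft_force": force on the tool from outside, world axes, zero at the start; "moment": the same for the moment, N m; "width": finger opening in mm.
Only numpy, scipy, OpenCV 4.12 (cv2) and the standard library are available. Lean on these libraries where they do the work, as an engineer would, in place of code of your own. Each camera call takes 0.05 s, during which the arm holds its last target.

## Working session

There is one attempt and no reset: what is moved stays moved. The work goes in short steps, Python scripts to look and compute and a shell command to move; the robot and the scene stay as the last step left them, time stands still between calls to the robot, and variables do not carry over. Pictures are saved under pics/ and viewed, and the job is handed in when it is done.

```bash
ls; mkdir -p pics; cat > h.py <<'E'
import numpy as np, cv2
from workcell import ctrl
def w(im,p):
    R=cv2.Rodrigues(np.array(im['rvec'],float))[0]
    return R.T@(np.array(p,float)-np.array(im['tvec'],float))
def save(im,n,s=1): 
    a=cv2.cvtColor(im['pixels'],cv2.COLOR_RGB2BGR); cv2.imwrite('pics/'+n,a)
def st():
    o=ctrl.get_obs(); print('t',round(o['t'],2),'ee',np.round(o['ee_pos'],1),'ori',np.round(o['orientation'],3),'F',np.round(o['ft_force'],2),'w',round(o['width'],1)); return o
E
python3 - <<'E'
from h import *
o=st()
for c in ('side','top'):
    im=ctrl.get_image(c); save(im,c+'0.png')
    for q in ['index_head','dial_centre','handle','stop_leaf','bolt_post','punch_mark','spool','bell','feed_roll','type_stand']:
        r=ctrl.spot_point(im,q)
        print(c,q,[(np.round(w(im,x['position']),1).tolist(),round(x['score'],2)) for x in r[:2]])
st()
E
```

```text
pics
t 0.0 ee [ 231.6 -580.   229.9] ori [-2.600e+00  1.762e+00  2.000e-03] F [ 0.98 -0.63 -0.05] w 87.8
side index_head [([577.4, -44.6, -2.1], 0.7)]
side dial_centre [([579.9, -39.2, 46.1], 0.87)]
side handle [([558.3, 4.9, 95.0], 0.4), ([474.7, 365.9, -1.0], 0.29)]
side stop_leaf [([533.7, -85.5, 44.4], 0.51)]
side bolt_post [([588.9, -163.6, 68.8], 0.44), ([529.9, -85.8, 40.0], 0.35)]
side punch_mark [([578.4, -40.6, 66.5], 0.58), ([576.7, -43.6, -2.8], 0.48)]
side spool [([546.2, 112.8, -3.3], 0.63)]
side bell [([646.2, 108.0, -1.1], 0.59)]
side feed_roll [([473.0, 371.0, -2.3], 0.69)]
side type_stand [([473.3, -377.6, 0.0], 0.92)]
top index_head [([577.7, -39.5, -0.4], 0.72)]
top dial_centre [([573.7, -41.7, 52.2], 0.76)]
top handle [([557.1, 6.2, 98.8], 0.58)]
top stop_leaf []
top bolt_post [([587.3, -161.6, 70.0], 0.56)]
top punch_mark [([575.3, -43.1, 68.5], 0.69)]
top spool [([543.5, 108.5, -6.0], 0.62)]
top bell [([641.3, 111.1, 0.8], 0.76)]
top feed_roll [([469.1, 367.1, 2.0], 0.64)]
top type_stand [([472.0, -380.6, 1.0], 0.69)]
t 1.1 ee [ 231.7 -580.4  230.7] ori [-2.601  1.762 -0.   ] F [-0.42  0.09  0.45] w 87.5
```

View pics/side0.png

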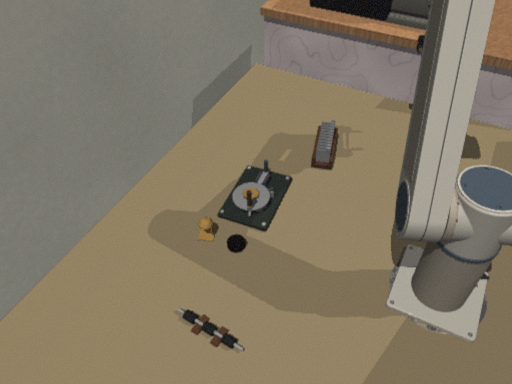

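View pics/top0.png

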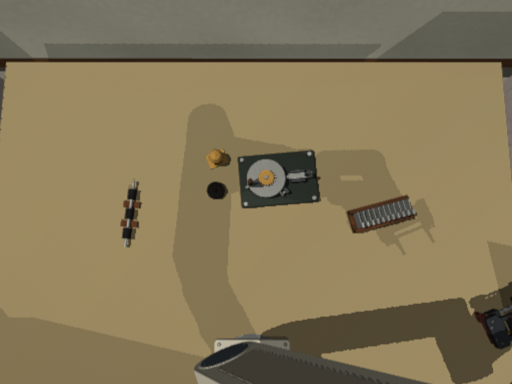

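```bash
python3 -m handwheel '[[[0,0,0],[-21,-26,0],1],[[0,0,0],[-21,-26,0],1],[[0,0,0],[-21,-26,0],1],[[0,0,0],[-21,-26,0],1],[[0,0,0],[-21,-26,0],1],[[0,0,0],[-21,-26,0],1],[[0,0,0],[-21,-26,0],1],[[0,0,0],[-21,-26,0],1],[[0,0,0],[-21,-26,0],1],[[0,0,0],[-21,-26,0],1]]'
```

```text
t: 1.93
ee_pos: [399.3, -283.9, 230.5]
orientation: [2.589, -1.774, 0.008]
ft_force: [-0.0, -0.3, -0.1]
width: 87.8
```

```bash
python3 -m handwheel '[[[0,0,0],[-21,-25,0],1],[[0,0,0],[-21,-25,0],1],[[0,0,0],[-21,-25,0],1],[[0,0,0],[-21,-25,0],1],[[0,0,0],[-21,-25,0],1],[[0,0,0],[-21,-25,0],1],[[0,0,0],[-21,-25,0],1],[[0,0,0],[-21,-25,0],1],[[0,0,0],[-21,-25,0],1],[[0,0,0],[-21,-25,0],1]]' && python3 -m handwheel '[[[0,0,-0.12],[0,0,0],1],[[0,0,-0.12],[0,0,0],1],[[0,0,-0.12],[0,0,0],1],[[0,0,-0.12],[0,0,0],1],[[0,0,-0.12],[0,0,0],1],[[0,0,-0.12],[0,0,0],1],[[0,0,-0.12],[0,0,0],1],[[0,0,-0.12],[0,0,0],1],[[0,0,-0.12],[0,0,0],1],[[0,0,-0.12],[0,0,0],1]]'
cat >> h.py <<'E'
def tool(o,p=None):
    R=cv2.Rodrigues(np.array(o['orientation'],float))[0]
    print('yaw',round(np.degrees(np.arctan2(R[1,0],R[0,0])),1),'z',np.round(R[:,2],3))
    if p is not None: print('tool delta',np.round(R.T@(np.array(p,float)-o['ee_pos']),1))
    return R
E
python3 - <<'E'
from h import *
o=st(); tool(o,[557.5,5.5,87])
E
```

```text
t: 2.77
ee_pos: [563.2, 18.3, 231.8]
orientation: [2.59, -1.775, 0.016]
ft_force: [0.2, 0.4, 0.6]
width: 87.6
t: 3.6
ee_pos: [567.3, 27.1, 232.2]
orientation: [3.135, 0.072, 0.017]
ft_force: [0.2, 0.5, -0.5]
width: 88.1
t 3.6 ee [567.3  27.1 232.2] ori [3.135 0.072 0.017] F [ 0.18  0.53 -0.53] w 88.1
yaw 2.6 z [ 0.011 -0.006 -1.   ]
tool delta [-12.3  20.3 145.2]
```

```bash
python3 -m handwheel '[[[0,0,-0.035],[-1,2,4],1],[[0,0,-0.035],[-1,2,4],1],[[0,0,-0.035],[-1,2,4],1],[[0,0,-0.035],[-1,2,4],1],[[0,0,-0.035],[-1,2,4],1],[[0,0,-0.035],[-1,2,4],1],[[0,0,-0.035],[-1,2,4],1],[[0,0,-0.035],[-1,2,4],1],[[0,0,-0.035],[-1,2,4],1],[[0,0,-0.035],[-1,2,4],1]]'
python3 - <<'E'
from h import *
o=st(); tool(o,[557.5,5.5,87])
for c in ('side','top'):
    im=ctrl.get_image(c); save(im,c+'1.png')
    for q in ['handle','dial_centre']:
        r=ctrl.spot_point(im,q)
        print(c,q,[(np.round(w(im,x['position']),1).tolist(),round(x['score'],2)) for x in r[:2]])
E
```

```text
t: 4.43
ee_pos: [563.4, 4.9, 192.4]
orientation: [3.064, 0.654, 0.021]
ft_force: [0.1, -0.2, 0.5]
width: 87.8
t 4.43 ee [563.4   4.9 192.4] ori [3.064 0.654 0.021] F [ 0.08 -0.23  0.47] w 87.8
yaw 24.1 z [ 0.015 -0.006 -1.   ]
tool delta [ -6.4  -4.1 105.2]
side handle [([559.4, 5.2, 99.4], 0.61)]
side dial_centre [([576.7, -44.5, 44.9], 0.7)]
top handle []
top dial_centre [([573.6, -41.6, 51.9], 0.66)]
```

View pics/side1.png

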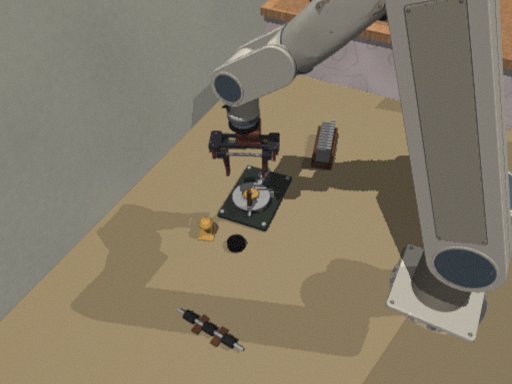

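The gripper (px ~245,150) hangs over the dial and handle (~250,200) with clear space around it. Centring and descending.

```bash
python3 -m handwheel '[[[0,0,0],[-1.2,-1,5],1],[[0,0,0],[-1.2,-1,5],1],[[0,0,0],[-1.2,-1,8],1],[[0,0,0],[-1.2,-1,12],1],[[0,0,0],[-1,0,15],1],[[0,0,0],[0,0,15],1],[[0,0,0],[0,0,15],1],[[0,0,0],[0,0,15],1],[[0,0,0],[0,0,10],1],[[0,0,0],[0,0,5],1]]'
python3 - <<'E'
from h import *
o=st(); tool(o,[558.2,5.4,87])
im=ctrl.get_image('side'); save(im,'side2.png')
a=cv2.imread('pics/side2.png')[110:260,180:330]; cv2.imwrite('pics/side2z.png',cv2.resize(a,None,fx=4,fy=4,interpolation=cv2.INTER_CUBIC))
E
```

```text
t: 5.57
ee_pos: [557.7, 7.1, 81.2]
orientation: [3.065, 0.647, 0.027]
ft_force: [0.0, 1.2, -0.1]
width: 88.0
t 5.57 ee [557.7   7.1  81.2] ori [3.065 0.647 0.027] F [ 0.02  1.17 -0.06] w 88.0
yaw 23.9 z [ 0.019 -0.005 -1.   ]
tool delta [-0.1  1.8 -5.8]
```

View pics/side2z.png

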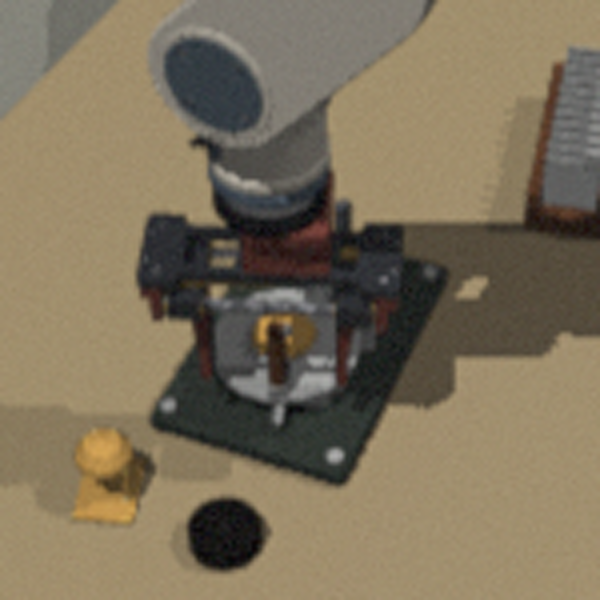

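```bash
python3 -m handwheel '[[[0.006,-0.008,0],[0,0.9,-2],1],[[0.006,-0.007,0],[0,0.9,-2],1],[[0,0,0],[0,0,0],0.5],[[0,0,0],[0,0,0],0.3],[[0,0,0],[0,0,0],0],[[0,0,0],[0,0,0],0],[[0,0,0],[0,0,0],0],[[0,0,0],[0,0,0],0],[[0,0,0],[0,0,0],0],[[0,0,0],[0,0,0],0]]'
python3 - <<'E'
from h import *
o=st(); tool(o,[558.2,5.4,87])
E
```

```text
t: 6.45
ee_pos: [560.2, 5.3, 88.3]
orientation: [3.073, 0.649, 0.004]
ft_force: [0.1, -0.5, 0.3]
width: 37.6
t 6.45 ee [560.2   5.3  88.3] ori [3.073 0.649 0.004] F [ 0.05 -0.5   0.29] w 37.6
yaw 23.8 z [ 0.003  0.    -1.   ]
tool delta [-1.8 -0.9  1.3]
```

```bash
python3 -m handwheel '[[[0,0,0],[-1,0,0],0],[[0,0,0],[0,0,0],0],[[0,0,0],[0,0,0],0],[[0,0,0],[0,0,0],0],[[0,0,0],[0,0,0],0],[[0,0,0],[0,0,0],0],[[0,0,0],[0,0,0],0],[[0,0,0],[0,0,0],0],[[0,0,0],[0,0,0],0],[[0,0,0],[0,0,0],0]]'
python3 - <<'E'
from h import *
o=st(); tool(o)
E
```

```text
t: 7.28
ee_pos: [559.4, 5.0, 88.2]
orientation: [3.074, 0.649, 0.004]
ft_force: [-0.1, -0.3, -0.2]
width: 13.5
t 7.28 ee [559.4   5.   88.2] ori [3.074 0.649 0.004] F [-0.07 -0.25 -0.16] w 13.5
yaw 23.8 z [ 0.003  0.    -1.   ]
```

```bash
cat > r.py <<'E'
from h import *
import sys
C=np.array([576,-42.])
o=ctrl.get_obs(); p=np.array(o['ee_pos'])[:2]-C
ph=np.degrees(np.arctan2(p[1],p[0]))%360; u=p/np.linalg.norm(p); t=np.array([-u[1],u[0]])
f=np.array(o['ft_force']); R=cv2.Rodrigues(np.array(o['orientation'],float))[0]
y=np.degrees(np.arctan2(R[1,0],R[0,0]))
print('t %.2f phi %.1f r %.1f yawlead(yaw-phi+90) %.1f Fccw %.1f Frad %.1f Fz %.1f z %.1f w %.1f tilt %s ee %s'%(o['t'],ph,np.linalg.norm(p),(y-ph+90+180)%360-180,f[:2]@t,f[:2]@u,f[2],o['ee_pos'][2],o['width'],np.round(R[:2,2],3),np.round(p+C,1)))
E
python3 -m handwheel '[[[0,0,-0.016],[-1.2,-0.05,0],0],[[0,0,-0.016],[-1.2,-0.05,0],0],[[0,0,-0.016],[-1.2,-0.05,0],0],[[0,0,-0.016],[-1.2,0,0],0],[[0,0,-0.016],[-1.2,0,0],0],[[0,0,-0.016],[-1.2,0,0],0],[[0,0,-0.016],[-1.2,0.05,0],0],[[0,0,-0.016],[-1.2,0.05,0],0],[[0,0,-0.016],[-1.2,0.05,0],0],[[0,0,-0.016],[-1.2,0.05,0],0]]'; python3 r.py
```

```text
t: 8.12
ee_pos: [547.8, -1.2, 88.2]
orientation: [3.004, 0.918, 0.004]
ft_force: [-0.2, -1.9, 1.2]
width: 13.5
t 8.12 phi 124.7 r 49.6 yawlead(yaw-phi+90) -0.7 Fccw 1.2 Frad -1.4 Fz 1.2 z 88.2 w 13.5 tilt [ 0.002 -0.   ] ee [547.8  -1.2]
```

```bash
python3 -m handwheel '[[[0,0,-0.01],[-0.5,0,0],0],[[0,0,-0.01],[-0.5,0,0],0],[[0,0,-0.01],[-0.5,0,0],0],[[0,0,-0.01],[-0.5,0,0],0],[[0,0,-0.01],[-0.5,0,0],0],[[0,0,-0.01],[-0.5,0,0],0],[[0,0,-0.01],[-0.5,0,0],0],[[0,0,-0.01],[-0.5,0,0],0],[[0,0,-0.01],[-0.5,0,0],0],[[0,0,-0.01],[-0.5,0,0],0]]'; python3 r.py
```

```text
t: 8.95
ee_pos: [543.2, -5.1, 88.2]
orientation: [2.948, 1.083, 0.004]
ft_force: [0.5, 2.0, -1.0]
width: 13.7
t 8.95 phi 131.6 r 49.3 yawlead(yaw-phi+90) -1.3 Fccw -1.7 Frad 1.2 Fz -1.0 z 88.2 w 13.7 tilt [ 0.003 -0.   ] ee [543.2  -5.1]
```

```bash
python3 -m handwheel '[[[0,0,-0.006],[-0.3,0,0],0],[[0,0,-0.006],[-0.3,0,0],0],[[0,0,-0.006],[-0.3,0,0],0],[[0,0,-0.006],[-0.3,0,0],0],[[0,0,-0.006],[-0.3,0,0],0],[[0,0,-0.006],[-0.3,0,0],0],[[0,0,-0.006],[-0.3,0,0],0],[[0,0,-0.006],[-0.3,0,0],0],[[0,0,0],[0,0,0],0],[[0,0,0],[0,0,0],0]]'; python3 r.py
```

```text
t: 9.78
ee_pos: [543.0, -5.3, 88.2]
orientation: [2.918, 1.163, 0.01]
ft_force: [2.6, 2.9, -1.7]
width: 13.8
t 9.78 phi 132.0 r 49.3 yawlead(yaw-phi+90) 1.5 Fccw -3.8 Frad 0.4 Fz -1.7 z 88.2 w 13.8 tilt [0.006 0.002] ee [543.   -5.3]
```

```bash
python3 -m handwheel '[[[0,0,0],[-0.6,0,0],0],[[0,0,0],[-0.6,0,0],0],[[0,0,0],[-0.6,0,0],0],[[0,0,0],[-0.6,0,0],0],[[0,0,0],[-0.6,0,0],0],[[0,0,0],[-0.6,0,0],0],[[0,0,0],[-0.6,0,0],0],[[0,0,0],[-0.6,0,0],0],[[0,0,0],[-0.6,0,0],0],[[0,0,0],[-0.6,0,0],0]]'; python3 r.py
```

```text
t: 10.62
ee_pos: [542.6, -5.7, 88.2]
orientation: [-2.919, -1.16, -0.024]
ft_force: [5.1, 5.7, -3.2]
width: 13.3
t 10.62 phi 132.6 r 49.3 yawlead(yaw-phi+90) 0.7 Fccw -7.7 Frad 0.7 Fz -3.2 z 88.2 w 13.3 tilt [0.014 0.007] ee [542.6  -5.7]
```

```bash
python3 -m handwheel '[[[0,0,0],[-0.8,0,0],0],[[0,0,0],[-0.8,0,0],0],[[0,0,0],[-0.8,0,0],0],[[0,0,0],[-0.8,0,0],0],[[0,0,0],[-0.8,0,0],0],[[0,0,0],[-0.8,0,0],0],[[0,0,0],[-0.8,0,0],0],[[0,0,0],[-0.8,0,0],0],[[0,0,0],[-0.8,0,0],0],[[0,0,0],[-0.8,0,0],0]]'; python3 r.py
```

```text
t: 11.45
ee_pos: [542.5, -6.0, 88.2]
orientation: [-2.917, -1.159, -0.042]
ft_force: [6.4, 7.7, -4.1]
width: 13.8
t 11.45 phi 132.9 r 49.2 yawlead(yaw-phi+90) 0.4 Fccw -10.0 Frad 1.3 Fz -4.1 z 88.2 w 13.8 tilt [0.024 0.012] ee [542.5  -6. ]
```

```bash
python3 -m handwheel '[[[0.001,-0.003,0],[-1.0,0,0],0],[[0.001,-0.003,0],[-1.0,0,0],0],[[0.001,-0.003,0],[-1.0,0,0],0],[[0.001,-0.003,0],[-1.0,0,0],0],[[0.001,-0.003,0],[-1.0,0,0],0],[[0.001,-0.003,0],[-1.0,0,0],0],[[0.001,-0.003,0],[-1.0,0,0],0],[[0.001,-0.003,0],[-1.0,0,0],0],[[0.001,-0.003,0],[-1.0,0,0],0],[[0.001,-0.003,0],[-1.0,0,0],0]]'; python3 r.py
```

```text
t: 12.28
ee_pos: [542.0, -6.4, 88.2]
orientation: [-2.918, -1.157, -0.014]
ft_force: [4.8, 6.7, -3.7]
width: 13.5
t 12.28 phi 133.7 r 49.2 yawlead(yaw-phi+90) -0.5 Fccw -8.1 Frad 1.5 Fz -3.7 z 88.2 w 13.5 tilt [0.007 0.006] ee [542.   -6.4]
```

```bash
python3 -m handwheel '[[[0,-0.001,0],[-1.2,0,0],0],[[0,-0.001,0],[-1.2,0,0],0],[[0,-0.001,0],[-1.2,0,0],0],[[0,-0.001,0],[-1.2,0,0],0],[[0,-0.001,0],[-1.2,0,0],0],[[0,-0.001,0],[-1.2,0,0],0],[[0,-0.001,0],[-1.2,0,0],0],[[0,-0.001,0],[-1.2,0,0],0],[[0,-0.001,0],[-1.2,0,0],0],[[0,-0.001,0],[-1.2,0,0],0]]'; python3 r.py
```

```text
t: 13.12
ee_pos: [539.7, -8.8, 88.2]
orientation: [-2.92, -1.156, -0.021]
ft_force: [5.0, 5.3, -3.6]
width: 13.7
t 13.12 phi 137.6 r 49.2 yawlead(yaw-phi+90) -4.4 Fccw -7.3 Frad -0.1 Fz -3.6 z 88.2 w 13.7 tilt [0.012 0.006] ee [539.7  -8.8]
```

```bash
python3 -m handwheel '[[[0,0,-0.02],[-1.2,0,0],0],[[0,0,-0.02],[-1.2,0,0],0],[[0,0,-0.02],[-1.2,0,0],0],[[0,0,-0.02],[-1.2,0,0],0],[[0,0,-0.02],[-1,0,0],0],[[0,0,-0.02],[-1,0,0],0],[[0,0,-0.02],[-0.8,0,0],0],[[0,0,-0.02],[-0.5,0,0],0],[[0,0,-0.02],[-0.5,0,0],0],[[0,0,-0.02],[-0.5,0,0],0]]'; python3 r.py
```

```text
t: 13.95
ee_pos: [533.8, -17.4, 88.2]
orientation: [2.777, 1.463, 0.019]
ft_force: [2.1, -4.2, -1.0]
width: 13.9
t 13.95 phi 149.8 r 48.9 yawlead(yaw-phi+90) -4.2 Fccw 2.5 Frad -3.9 Fz -1.0 z 88.2 w 13.9 tilt [0.012 0.003] ee [533.8 -17.4]
```

```bash
sed -i 's/C=np.array.*/C=np.array([577.3,-41.6])/' r.py; python3 -m handwheel '[[[0,0,-0.015],[-0.4,0.1,0],0],[[0,0,-0.015],[-0.4,0.1,0],0],[[0,0,-0.015],[-0.4,0.1,0],0],[[0,0,-0.015],[-0.4,0.1,0],0],[[0,0,-0.015],[-0.4,0.1,0],0],[[0,0,0],[-0.4,0.1,0],0],[[0,0,0],[-0.4,0.1,0],0],[[0,0,0],[-0.4,0.1,0],0],[[0,0,0],[-0.4,0.1,0],0],[[0,0,0],[-0.4,0.1,0],0]]'; python3 r.py
```

```text
t: 14.78
ee_pos: [531.5, -22.5, 88.2]
orientation: [2.713, 1.578, 0.017]
ft_force: [2.2, 1.2, -0.4]
width: 13.7
t 14.78 phi 157.4 r 49.6 yawlead(yaw-phi+90) -7.0 Fccw -2.0 Frad -1.6 Fz -0.4 z 88.2 w 13.7 tilt [0.011 0.003] ee [531.5 -22.5]
```

```bash
python3 -m handwheel '[[[0,0,-0.02],[-0.5,0,0],0],[[0,0,-0.02],[-0.5,0,0],0],[[0,0,-0.02],[-0.5,0,0],0],[[0,0,-0.02],[-0.5,0,0],0],[[0,0,-0.02],[-0.5,0,0],0],[[0,0,-0.02],[-0.5,0,0],0],[[0,0,0],[-0.5,0,0],0],[[0,0,0],[-0.5,0,0],0],[[0,0,0],[-0.5,0,0],0],[[0,0,0],[-0.5,0,0],0]]'; python3 r.py
```

```text
t: 15.62
ee_pos: [531.3, -23.0, 88.2]
orientation: [2.599, 1.762, 0.026]
ft_force: [3.5, 4.7, -2.0]
width: 13.7
t 15.62 phi 158.0 r 49.6 yawlead(yaw-phi+90) 0.3 Fccw -5.7 Frad -1.5 Fz -2.0 z 88.2 w 13.7 tilt [0.015 0.008] ee [531.3 -23. ]
```

```bash
python3 -m handwheel '[[[0,0,0],[-0.9,0,0],0],[[0,0,0],[-0.9,0,0],0],[[0,0,0],[-0.9,0,0],0],[[0,0,0],[-0.9,0,0],0],[[0,0,0],[-0.9,0,0],0],[[0,0,0],[-0.9,0,0],0],[[0,0,0],[-0.9,0,0],0],[[0,0,0],[-0.9,0,0],0],[[0,0,0],[-0.9,0,0],0],[[0,0,0],[-0.9,0,0],0]]'; python3 r.py
```

```text
t: 16.45
ee_pos: [530.3, -26.4, 88.2]
orientation: [-2.587, -1.782, -0.037]
ft_force: [3.9, 5.3, -1.6]
width: 13.8
t 16.45 phi 162.0 r 49.4 yawlead(yaw-phi+90) -2.9 Fccw -6.2 Frad -2.1 Fz -1.6 z 88.2 w 13.8 tilt [0.019 0.014] ee [530.3 -26.4]
```

```bash
python3 -m handwheel '[[[0,-0.001,-0.02],[-1.2,0,0],0],[[0,-0.001,-0.02],[-1.2,0,0],0],[[0,-0.001,-0.02],[-1.2,0,0],0],[[0,-0.001,-0.02],[-1.2,0,0],0],[[0,0,-0.02],[-1,0,0],0],[[0,0,-0.02],[-1,0,0],0],[[0,0,-0.02],[-0.6,0,0],0],[[0,0,-0.02],[-0.4,0,0],0],[[0,0,-0.02],[-0.4,0,0],0],[[0,0,-0.02],[-0.4,0,0],0]]'; python3 r.py
```

```text
t: 17.28
ee_pos: [529.0, -31.6, 88.2]
orientation: [2.369, 2.057, 0.037]
ft_force: [2.9, 4.1, -0.8]
width: 13.5
t 17.28 phi 168.3 r 49.3 yawlead(yaw-phi+90) 3.6 Fccw -4.6 Frad -2.0 Fz -0.8 z 88.2 w 13.5 tilt [0.021 0.012] ee [529.  -31.6]
```

```bash
python3 -m handwheel '[[[0.001,-0.001,0],[-1,0,0],0],[[0,-0.001,0],[-1,0,0],0],[[0,-0.001,-0.01],[-1,0,0],0],[[0,-0.001,-0.01],[-0.8,0,0],0],[[0,0,-0.01],[-0.8,0,0],0],[[0,0,-0.01],[-0.8,0,0],0],[[0,0,-0.01],[-0.6,0,0],0],[[0,0,-0.01],[-0.4,0,0],0],[[0,0,-0.01],[-0.4,0,0],0],[[0,0,-0.01],[-0.4,0,0],0]]'; python3 r.py
```

```text
t: 18.12
ee_pos: [528.3, -40.8, 88.2]
orientation: [2.271, 2.158, 0.029]
ft_force: [2.6, -0.4, -1.9]
width: 14.0
t 18.12 phi 179.1 r 49.0 yawlead(yaw-phi+90) -2.0 Fccw 0.4 Frad -2.6 Fz -1.9 z 88.2 w 14.0 tilt [0.019 0.007] ee [528.3 -40.8]
```

```bash
sed -i 's/C=np.array.*/C=np.array([578.3,-41.4])/' r.py; python3 -m handwheel '[[[0,0,-0.012],[-0.4,0.1,0],0],[[0,0,-0.012],[-0.4,0.1,0],0],[[0,0,-0.012],[-0.4,0.1,0],0],[[0,0,-0.012],[-0.4,0.1,0],0],[[0,0,-0.012],[-0.4,0.1,0],0],[[0,0,-0.012],[-0.4,0.1,0],0],[[0,0,-0.012],[-0.4,0.1,0],0],[[0,0,-0.012],[-0.4,0.1,0],0],[[0,0,-0.012],[-0.4,0.1,0],0],[[0,0,-0.012],[-0.4,0.1,0],0]]'; python3 r.py
```

```text
t: 18.95
ee_pos: [528.8, -46.4, 88.2]
orientation: [2.121, 2.304, 0.026]
ft_force: [2.6, -2.1, -0.3]
width: 13.5
t 18.95 phi 185.7 r 49.8 yawlead(yaw-phi+90) -1.0 Fccw 2.3 Frad -2.4 Fz -0.3 z 88.2 w 13.5 tilt [0.018 0.006] ee [528.8 -46.4]
```

```bash
python3 -m handwheel '[[[0,0,-0.012],[-0.4,0.2,0],0],[[0,0,-0.012],[-0.4,0.2,0],0],[[0,0,-0.012],[-0.4,0.2,0],0],[[0,0,-0.012],[-0.4,0.2,0],0],[[0,0,-0.012],[-0.4,0.1,0],0],[[0,0,-0.012],[-0.4,0.1,0],0],[[0,0,-0.012],[-0.4,0.1,0],0],[[0,0,-0.012],[-0.4,0.1,0],0],[[0,0,-0.012],[-0.4,0.1,0],0],[[0,0,-0.012],[-0.4,0.1,0],0]]'; python3 r.py
```

```text
t: 19.78
ee_pos: [529.6, -50.8, 88.2]
orientation: [1.964, 2.441, 0.022]
ft_force: [-1.2, 0.2, 2.2]
width: 13.6
t 19.78 phi 190.9 r 49.6 yawlead(yaw-phi+90) 1.4 Fccw -0.5 Frad 1.1 Fz 2.2 z 88.2 w 13.6 tilt [0.016 0.006] ee [529.6 -50.8]
```

```bash
python3 -m handwheel '[[[0,0,-0.005],[-0.5,0,0],0],[[0,0,-0.005],[-0.5,0,0],0],[[0,0,0],[-0.5,0,0],0],[[0,0,0],[-0.5,0,0],0],[[0,0,0],[-0.6,0,0],0],[[0,0,0],[-0.6,0,0],0],[[0,0,0],[-0.6,0,0],0],[[0,0,0],[-0.7,0,0],0],[[0,0,0],[-0.7,0,0],0],[[0,0,0],[-0.7,0,0],0]]'; python3 r.py
```

```text
t: 20.62
ee_pos: [529.8, -52.0, 88.2]
orientation: [1.955, 2.455, 0.028]
ft_force: [-0.4, 7.6, 2.6]
width: 13.2
t 20.62 phi 192.4 r 49.6 yawlead(yaw-phi+90) 0.6 Fccw -7.5 Frad -1.2 Fz 2.6 z 88.2 w 13.2 tilt [0.013 0.012] ee [529.8 -52. ]
```

```bash
python3 -m handwheel '[[[0,0,0],[-0.8,0,0],0],[[0,0,0],[-0.9,0,0],0],[[0,0,0],[-0.9,0,0],0],[[0,0,0],[-0.9,0,0],0],[[0,0,0],[-0.9,0,0],0],[[0,0,0],[-0.9,0,0],0],[[0,0,0],[-0.9,0,0],0],[[0,0,0],[-0.9,0,0],0],[[0,0,0],[-0.9,0,0],0],[[0,0,0],[-0.9,0,0],0]]'; python3 r.py
```

```text
t: 21.45
ee_pos: [530.0, -52.5, 88.1]
orientation: [-1.954, -2.451, -0.037]
ft_force: [-1.9, 9.5, 2.8]
width: 13.6
t 21.45 phi 192.9 r 49.6 yawlead(yaw-phi+90) -0.0 Fccw -9.7 Frad -0.3 Fz 2.8 z 88.1 w 13.6 tilt [0.009 0.023] ee [530.  -52.5]
```

```bash
python3 -m handwheel '[[[0,0,0],[-1.1,0,0],0],[[0,0,0],[-1.1,0,0],0],[[0,0,0],[-1.1,0,0],0],[[0,0,0],[-1.1,0,0],0],[[0,0,0],[-1.1,0,0],0],[[0,0,0],[-1.1,0,0],0],[[0,0,0],[-1.1,0,0],0],[[0,0,0],[-1.1,0,0],0],[[0,0,0],[-1.1,0,0],0],[[0,0,0],[-1.1,0,0],0]]'; python3 r.py
```

```text
t: 22.28
ee_pos: [531.1, -56.0, 88.1]
orientation: [-1.947, -2.449, -0.044]
ft_force: [-1.0, 7.0, 1.6]
width: 13.4
t 22.28 phi 197.2 r 49.4 yawlead(yaw-phi+90) -4.2 Fccw -7.0 Frad -1.2 Fz 1.6 z 88.1 w 13.4 tilt [0.008 0.03 ] ee [531.1 -56. ]
```

```bash
python3 -m handwheel '[[[0,-0.001,-0.02],[-1.2,0,0],0],[[0,-0.001,-0.02],[-1.2,0,0],0],[[0,-0.001,-0.02],[-1.2,0,0],0],[[0,-0.001,-0.02],[-1.2,0,0],0],[[0,-0.001,-0.02],[-1,0,0],0],[[0,-0.001,-0.02],[-0.8,0,0],0],[[0,0,-0.02],[-0.5,0,0],0],[[0,0,-0.02],[-0.4,0,0],0],[[0,0,-0.01],[-0.3,0,0],0],[[0,0,0],[-0.3,0,0],0]]'; python3 r.py
```

```text
t: 23.12
ee_pos: [534.6, -63.5, 88.2]
orientation: [-1.719, -2.627, -0.041]
ft_force: [1.0, 1.0, 1.0]
width: 13.7
t 23.12 phi 206.8 r 49.0 yawlead(yaw-phi+90) -3.2 Fccw -0.5 Frad -1.3 Fz 1.0 z 88.2 w 13.7 tilt [0.013 0.023] ee [534.6 -63.5]
```

```bash
python3 -m handwheel '[[[0,0,-0.01],[-0.4,0.1,0],0],[[0,0,-0.01],[-0.4,0.1,0],0],[[0,0,-0.01],[-0.4,0.1,0],0],[[0,0,-0.01],[-0.4,0.1,0],0],[[0,0,-0.01],[-0.4,0.1,0],0],[[0,0,-0.01],[-0.4,0.1,0],0],[[0,0,-0.01],[-0.4,0.1,0],0],[[0,0,-0.01],[-0.4,0.1,0],0],[[0,0,-0.01],[-0.4,0.1,0],0],[[0,0,-0.01],[-0.4,0.1,0],0]]'; python3 r.py
```

```text
t: 23.95
ee_pos: [539.1, -70.0, 88.2]
orientation: [1.571, 2.716, 0.038]
ft_force: [2.3, -4.1, -1.4]
width: 13.7
t 23.95 phi 216.1 r 48.5 yawlead(yaw-phi+90) -6.2 Fccw 4.7 Frad 0.6 Fz -1.4 z 88.2 w 13.7 tilt [0.016 0.019] ee [539.1 -70. ]
```

```bash
python3 -m handwheel '[[[0,0,-0.01],[-0.3,0,0],0],[[0,0,-0.01],[-0.3,0,0],0],[[0,0,-0.01],[-0.3,0,0],0],[[0,0,-0.01],[-0.3,0,0],0],[[0,0,-0.01],[-0.3,0,0],0],[[0,0,-0.01],[-0.3,0,0],0],[[0,0,-0.01],[-0.3,0,0],0],[[0,0,-0.01],[-0.3,0,0],0],[[0,0,-0.01],[-0.3,0,0],0],[[0,0,-0.01],[-0.3,0,0],0]]'; python3 r.py
```

```text
t: 24.78
ee_pos: [539.9, -71.0, 88.2]
orientation: [1.419, 2.8, 0.039]
ft_force: [0.0, 1.1, 1.1]
width: 13.2
t 24.78 phi 217.6 r 48.5 yawlead(yaw-phi+90) -1.4 Fccw -0.8 Frad -0.7 Fz 1.1 z 88.2 w 13.2 tilt [0.013 0.021] ee [539.9 -71. ]
```

```bash
python3 -m handwheel '[[[0,0,0],[-0.5,0,0],0],[[0,0,0],[-0.6,0,0],0],[[0,0,0],[-0.7,0,0],0],[[0,0,0],[-0.8,0,0],0],[[0,0,0],[-0.9,0,0],0],[[0,0,0],[-0.9,0,0],0],[[0,0,0],[-0.9,0,0],0],[[0,0,0],[-0.9,0,0],0],[[0,0,0],[-0.9,0,0],0],[[0,0,0],[-0.9,0,0],0]]'; python3 r.py
```

```text
t: 25.62
ee_pos: [540.4, -71.7, 88.1]
orientation: [-1.418, -2.792, -0.045]
ft_force: [-2.9, 6.9, 3.5]
width: 13.8
t 25.62 phi 218.6 r 48.5 yawlead(yaw-phi+90) -2.5 Fccw -7.2 Frad -2.0 Fz 3.5 z 88.1 w 13.8 tilt [0.004 0.03 ] ee [540.4 -71.7]
```

```bash
python3 -m handwheel '[[[0,0,0],[-1.1,0,0],0],[[0,0,0],[-1.1,0,0],0],[[0,0,0],[-1.1,0,0],0],[[0,0,0],[-1.1,0,0],0],[[0,0,0],[-1.1,0,0],0],[[0,0,0],[-1.1,0,0],0],[[0,0,0],[-1.1,0,0],0],[[0,0,0],[-1.1,0,0],0],[[0,0,0],[-1.1,0,0],0],[[0,0,0],[-1.1,0,0],0]]'; python3 r.py
```

```text
t: 26.45
ee_pos: [540.4, -71.8, 88.1]
orientation: [-1.413, -2.775, -0.054]
ft_force: [-3.1, 7.4, 4.4]
width: 13.7
t 26.45 phi 218.7 r 48.5 yawlead(yaw-phi+90) -2.6 Fccw -7.7 Frad -2.2 Fz 4.4 z 88.1 w 13.7 tilt [-0.008  0.043] ee [540.4 -71.8]
```

```bash
python3 -m handwheel '[[[0.002,-0.005,-0.005],[-1.0,0,0],0],[[0.002,-0.006,-0.005],[-1.0,0,0],0],[[0.002,-0.006,-0.005],[-1.0,0,0],0],[[0.002,-0.006,-0.005],[-1.0,0.1,0],0],[[0.002,-0.006,-0.005],[-1.0,0.1,0],0],[[0.002,-0.006,-0.005],[-1.2,0.1,0],0],[[0.002,-0.006,-0.005],[-1.2,0.1,0],0],[[0.002,-0.006,-0.005],[-1.2,0.1,0],0],[[0.002,-0.006,-0.005],[-1.2,0.1,0],0],[[0.002,-0.006,-0.005],[-1.2,0.1,0],0]]'; python3 r.py
```

```text
t: 27.28
ee_pos: [540.2, -71.8, 88.1]
orientation: [-1.36, -2.832, 0.008]
ft_force: [-2.8, 4.4, 4.6]
width: 13.7
t 27.28 phi 218.6 r 48.7 yawlead(yaw-phi+90) 0.1 Fccw -5.2 Frad -0.6 Fz 4.6 z 88.1 w 13.7 tilt [-0.003 -0.004] ee [540.2 -71.8]
```

```bash
python3 -m handwheel '[[[0,-0.001,0],[-1.2,0,0],0],[[0,-0.001,0],[-1.3,0,0],0],[[0,-0.001,0],[-1.3,0,0],0],[[0,-0.001,0],[-1.3,0,0],0],[[0,-0.001,0],[-1.4,0,0],0],[[0,-0.001,0],[-1.4,0,0],0],[[0,-0.001,0],[-1.4,0,0],0],[[0,-0.001,0],[-1.4,0,0],0],[[0,-0.001,0],[-1.4,0,0],0],[[0,-0.001,0],[-1.4,0,0],0]]'; python3 r.py
```

```text
t: 28.12
ee_pos: [540.3, -72.0, 88.0]
orientation: [-1.367, -2.813, 0.001]
ft_force: [-3.3, 8.1, 6.0]
width: 13.3
t 28.12 phi 218.9 r 48.8 yawlead(yaw-phi+90) -0.7 Fccw -8.4 Frad -2.5 Fz 6.0 z 88.0 w 13.3 tilt [-0.013  0.006] ee [540.3 -72. ]
```

```bash
python3 -m handwheel '[[[0,0,0],[-1.8,0,0],0],[[0,0,0],[-1.8,0,0],0],[[0,0,0],[-1.8,0,0],0],[[0,0,0],[-1.8,0,0],0],[[0,0,0],[-1.8,0,0],0],[[0,0,0],[-1.8,0,0],0],[[0,0,0],[-1.8,0,0],0],[[0,0,0],[-1.8,0,0],0],[[0,0,0],[-1.8,0,0],0],[[0,0,0],[-1.8,0,0],0]]'; python3 r.py
```

```text
t: 28.95
ee_pos: [540.4, -72.4, 87.9]
orientation: [-1.363, -2.782, -0.014]
ft_force: [-5.3, 10.3, 7.3]
width: 14.0
t 28.95 phi 219.3 r 49.0 yawlead(yaw-phi+90) -1.5 Fccw -11.3 Frad -2.5 Fz 7.3 z 87.9 w 14.0 tilt [-0.035  0.027] ee [540.4 -72.4]
```

```bash
python3 -m handwheel '[[[0,0,0],[-2,0,0],0],[[0,0,0],[-2,0,0],0],[[0,0,0],[-2.2,0,0],0],[[0,0,0],[-2.4,0,0],0],[[0,0,0],[-2.4,0,0],0],[[0,0,0],[-2.4,0,0],0],[[0,0,0],[-2.4,0,0],0],[[0,0,0],[-2.4,0,0],0],[[0,0,0],[-2.4,0,0],0],[[0,0,0],[-2.4,0,0],0]]'; python3 r.py
```

```text
t: 29.78
ee_pos: [540.6, -72.9, 87.6]
orientation: [-1.354, -2.744, -0.032]
ft_force: [-6.2, 12.1, 9.2]
width: 15.2
t 29.78 phi 219.9 r 49.1 yawlead(yaw-phi+90) -2.4 Fccw -13.3 Frad -3.0 Fz 9.2 z 87.6 w 15.2 tilt [-0.063  0.055] ee [540.6 -72.9]
```

```bash
python3 -m handwheel '[[[-0.003,-0.02,0],[1,0,0],0],[[-0.003,-0.02,0],[1,0,0],0],[[-0.003,-0.02,0],[1,0,0],0],[[-0.003,-0.02,0],[1.2,0,0],0],[[0,0,0.01],[1.2,0,0],0],[[0,0,0.02],[1.5,0,0],0],[[0,0,0.02],[1.5,0,0],0],[[0,0,0.02],[1.5,0,0],0],[[0,0,0.02],[1.5,0,0],0],[[0,0,0.02],[1.5,0,0],0]]'
python3 - <<'E'
import numpy as np
from scipy.optimize import least_squares
P=np.array([[559.4,5],[543.2,-5.1],[531.5,-22.5],[531.3,-23],[529.6,-50.8],[530,-52.5],[539.9,-71],[528.5,-42]])
r=least_squares(lambda c:np.hypot(*(P-c[:2]).T)-50,[577,-42]);print(r.x,r.fun)
r=least_squares(lambda c:np.hypot(*(P-c[:2]).T)-c[2],[577,-42,50]);print(r.x,r.fun)
E
python3 r.py
```

```text
t: 30.62
ee_pos: [538.6, -69.6, 87.5]
orientation: [1.541, 2.716, -0.013]
ft_force: [2.0, -7.4, -3.3]
width: 13.8
[578.55936447 -40.41690397] [-0.70723772 -0.0243223   0.35473396  0.36661666  0.04825724  0.04011478
 -0.70626588  0.08439042]
[576.12704658 -39.77099926  47.81234483] [-0.0186584   0.00259621  0.04014415  0.04923184  0.00402183  0.03879817
  0.01703308 -0.13316688]
t 30.62 phi 215.4 r 48.7 yawlead(yaw-phi+90) -4.5 Fccw 7.2 Frad 2.7 Fz -3.3 z 87.5 w 13.8 tilt [ 0.013 -0.016] ee [538.6 -69.6]
```

```bash
sed -i 's/C=np.array.*/C=np.array([576.1,-39.8])/' r.py;  python3 -m handwheel '[[[0,0,0],[1.6,-0.1,0],0],[[0,0,0],[1.8,-0.1,0],0],[[0,0,0],[2,-0.1,0],0],[[0,0,0.02],[2,-0.1,0],0],[[0,0,0.03],[2,0,0],0],[[0,0,0.03],[2,0,0],0],[[0,0,0.03],[2,0,0],0],[[0,0,0.04],[2,0,0],0],[[0,0,0.04],[2,0,0],0],[[0,0,0.04],[2,0,0],0]]'; python3 r.py
```

```text
t: 31.45
ee_pos: [533.6, -61.7, 87.5]
orientation: [1.858, 2.491, -0.011]
ft_force: [-0.9, -1.4, 3.2]
width: 13.8
t 31.45 phi 207.3 r 47.9 yawlead(yaw-phi+90) -10.7 Fccw 0.8 Frad 1.4 Fz 3.2 z 87.5 w 13.8 tilt [ 0.023 -0.026] ee [533.6 -61.7]
```

```bash
 python3 -m handwheel '[[[0.003,0.005,0],[1.5,-0.2,0],0],[[0.003,0.005,0],[1.5,-0.2,0],0],[[0.003,0.005,0],[1.3,-0.2,0],0],[[0.003,0.005,0],[1.3,-0.2,0],0],[[0.003,0.005,0],[1.3,-0.1,0],0],[[0,0.005,0],[1.2,0,0],0],[[0,0,0.01],[1,0,0],0],[[0,0,0.01],[0.8,0,0],0],[[0,0,0.01],[0.5,0,0],0],[[0,0,0.01],[0.5,0,0],0]]'; python3 r.py
```

```text
t: 32.28
ee_pos: [529.4, -50.7, 87.5]
orientation: [-1.929, -2.479, 0.001]
ft_force: [0.7, -2.0, 1.6]
width: 13.4
t 32.28 phi 193.1 r 48.0 yawlead(yaw-phi+90) 1.1 Fccw 2.2 Frad -0.3 Fz 1.6 z 87.5 w 13.4 tilt [-0.001 -0.   ] ee [529.4 -50.7]
```

```bash
 python3 -m handwheel '[[[0,0,0],[1.5,0,0],0],[[0,0,0.02],[2,0,0],0],[[0,0,0.03],[2,0.05,0],0],[[0,0,0.03],[2,0.05,0],0],[[0,0,0.03],[2,0.05,0],0],[[0,0,0.03],[2,0.05,0],0],[[0,0,0.03],[2,0.05,0],0],[[0,0,0.03],[2,0.05,0],0],[[0,0,0.03],[2,0.05,0],0],[[0,0,0.03],[2,0.05,0],0]]'; python3 r.py
```

```text
t: 33.12
ee_pos: [528.2, -37.7, 87.5]
orientation: [2.245, 2.187, -0.008]
ft_force: [0.2, -2.8, 1.8]
width: 13.3
t 33.12 phi 177.5 r 48.0 yawlead(yaw-phi+90) 1.0 Fccw 2.8 Frad -0.4 Fz 1.8 z 87.5 w 13.3 tilt [ 0.002 -0.009] ee [528.2 -37.7]
```

```bash
 python3 -m handwheel '[[[0,0.001,0.03],[1.8,0.05,0],0],[[0,0.001,0.03],[1.8,0.05,0],0],[[0,0.001,0.03],[1.8,0.05,0],0],[[0,0.001,0.03],[1.8,0.05,0],0],[[0,0.001,0.03],[1.8,0.05,0],0],[[0,0.001,0.03],[1.5,0.05,0],0],[[0,0.001,0.03],[1.2,0.05,0],0],[[0,0.001,0.03],[0.8,0.05,0],0],[[0,0,0.03],[0.5,0.05,0],0],[[0,0,0.03],[0.5,0,0],0]]'; python3 r.py
```

```text
t: 33.95
ee_pos: [531.6, -21.9, 87.5]
orientation: [2.572, 1.803, 0.009]
ft_force: [1.7, -3.5, 1.9]
width: 13.7
t 33.95 phi 158.1 r 48.0 yawlead(yaw-phi+90) 2.0 Fccw 2.6 Frad -2.9 Fz 1.9 z 87.5 w 13.7 tilt [0.005 0.003] ee [531.6 -21.9]
```

```bash
 python3 -m handwheel '[[[0,0,0],[1.5,0.1,0],0],[[0,0,0.02],[2,0.1,0],0],[[0,0,0.03],[2,0.1,0],0],[[0,0,0.04],[2,0.05,0],0],[[0,0,0.04],[2,0.05,0],0],[[0,0,0.04],[2,0.05,0],0],[[0,0,0.04],[2,0.05,0],0],[[0,0,0.04],[2,0.05,0],0],[[0,0,0.04],[1.5,0.05,0],0],[[0,0,0.04],[1,0.05,0],0]]'; python3 r.py
```

```text
t: 34.78
ee_pos: [536.3, -13.0, 87.5]
orientation: [2.834, 1.344, -0.009]
ft_force: [-0.4, -1.5, 2.2]
width: 13.7
t 34.78 phi 146.1 r 48.0 yawlead(yaw-phi+90) -5.3 Fccw 1.4 Frad -0.5 Fz 2.2 z 87.5 w 13.7 tilt [-0.003 -0.007] ee [536.3 -13. ]
```

```bash
 python3 -m handwheel '[[[0,0,0],[1.5,-0.1,0],0],[[0,0,0],[1.5,-0.1,0],0],[[0,0,0.01],[1.3,0,0],0],[[0,0,0.01],[1.2,0,0],0],[[0,0,0.01],[1,0,0],0],[[0,0,0.01],[1,0,0],0],[[0,0,0.01],[0.8,0,0],0],[[0,0,0.02],[0.5,0,0],0],[[0,0,0.02],[0.5,0,0],0],[[0,0,0.02],[0.5,0,0],0]]'; python3 r.py
```

```text
t: 35.62
ee_pos: [543.6, -4.5, 87.5]
orientation: [2.907, 1.178, -0.008]
ft_force: [-2.4, -4.2, 2.9]
width: 13.2
t 35.62 phi 132.6 r 48.0 yawlead(yaw-phi+90) 1.5 Fccw 4.6 Frad -1.5 Fz 2.9 z 87.5 w 13.2 tilt [-0.003 -0.007] ee [543.6  -4.5]
```

```bash
 python3 -m handwheel '[[[0,0,0],[1.5,0.05,0],0],[[0,0,0.01],[1.8,0.05,0],0],[[0,0,0.02],[1.8,0.05,0],0],[[0,0,0.03],[1.8,0.05,0],0],[[0,0,0.03],[1.8,0.05,0],0],[[0,0,0.03],[1.8,0.05,0],0],[[0,0,0.03],[1.8,0.05,0],0],[[0,0,0.03],[1.5,0.05,0],0],[[0,0,0.03],[1,0.05,0],0],[[0,0,0.03],[0.8,0.05,0],0]]'; python3 r.py
```

```text
t: 36.45
ee_pos: [548.8, -0.3, 87.5]
orientation: [3.031, 0.793, -0.03]
ft_force: [-4.4, -4.4, 3.4]
width: 13.5
t 36.45 phi 124.6 r 48.0 yawlead(yaw-phi+90) -5.3 Fccw 6.1 Frad -1.2 Fz 3.4 z 87.5 w 13.5 tilt [-0.016 -0.013] ee [ 5.488e+02 -3.000e-01]
```

```bash
 python3 -m handwheel '[[[0,0.004,0],[1.8,-0.1,0],0],[[0,0.004,0],[1.8,0,0],0],[[0,0.004,0],[1.6,0,0],0],[[0,0.004,0],[1.4,0,0],0],[[0,0.003,0.01],[1.2,0,0],0],[[0,0,0.01],[1,0,0],0],[[0,0,0.01],[0.6,0,0],0],[[0,0,0.02],[0.4,0,0],0],[[0,0,0.02],[0.3,0,0],0],[[0,0,0.02],[0.2,0,0],0]]'; python3 r.py
```

```text
t: 37.28
ee_pos: [557.3, 4.5, 87.5]
orientation: [3.073, 0.637, -0.002]
ft_force: [-0.3, -2.4, 1.9]
width: 13.8
t 37.28 phi 113.0 r 48.1 yawlead(yaw-phi+90) 0.4 Fccw 1.2 Frad -2.2 Fz 1.9 z 87.5 w 13.8 tilt [-0.    -0.003] ee [557.3   4.5]
```

```bash
 python3 -m handwheel '[[[0,0,0.005],[0.4,0,0],0],[[0,0,0.005],[0.4,0,0],0],[[0,0,0.005],[0.4,0,0],0],[[0,0,0.005],[0.4,0,0],0],[[0,0,0.005],[0.4,0,0],0],[[0,0,0.005],[0.4,0,0],0],[[0,0,0.005],[0.4,0,0],0],[[0,0,0.005],[0.4,0,0],0],[[0,0,0],[0.4,0,0],0],[[0,0,0],[0.4,0,0],0]]'; python3 r.py
```

```text
t: 38.12
ee_pos: [563.9, 6.8, 87.5]
orientation: [3.087, 0.565, 0.006]
ft_force: [2.5, -1.4, -1.2]
width: 13.1
t 38.12 phi 104.7 r 48.1 yawlead(yaw-phi+90) 6.1 Fccw -2.0 Frad -2.0 Fz -1.2 z 87.5 w 13.1 tilt [ 0.004 -0.003] ee [563.9   6.8]
```

```bash
 python3 -m handwheel '[[[0,0,0],[0.3,0.05,0],0],[[0,0,0],[0.3,0.05,0],0],[[0,0,0],[0.3,0.05,0],0],[[0,0,0],[0.3,0.05,0],0],[[0,0,0],[0.3,0.05,0],0],[[0,0,0],[0.3,0,0],0],[[0,0,0],[0.3,0,0],0],[[0,0,0],[0.3,0,0],0],[[0,0,0],[0.3,0,0],0],[[0,0,0],[0.3,0,0],0]]'; python3 r.py
```

```text
t: 38.95
ee_pos: [567.6, 7.6, 87.5]
orientation: [3.086, 0.566, 0.007]
ft_force: [2.1, -2.0, 1.0]
width: 13.6
t 38.95 phi 100.1 r 48.2 yawlead(yaw-phi+90) 10.6 Fccw -1.7 Frad -2.3 Fz 1.0 z 87.5 w 13.6 tilt [ 0.005 -0.003] ee [567.6   7.6]
```

```bash
 python3 -m handwheel '[[[0,0,0.03],[0.3,0.1,0],0],[[0,0,0.03],[0.3,0.1,0],0],[[0,0,0.03],[0.3,0.1,0],0],[[0,0,0.03],[0.3,0.1,0],0],[[0,0,0.03],[0.3,0.05,0],0],[[0,0,0.03],[0.3,0,0],0],[[0,0,0],[0.3,0,0],0],[[0,0,0],[0.3,0,0],0],[[0,0,0],[0.3,0,0],0],[[0,0,0],[0.3,0,0],0]]'; python3 r.py
```

```text
t: 39.78
ee_pos: [567.6, 7.6, 87.5]
orientation: [3.126, 0.276, -0.002]
ft_force: [0.7, -1.8, 1.6]
width: 13.6
t 39.78 phi 100.1 r 48.1 yawlead(yaw-phi+90) -0.0 Fccw -0.4 Frad -1.9 Fz 1.6 z 87.5 w 13.6 tilt [-0.001 -0.003] ee [567.6   7.6]
```

```bash
 python3 -m handwheel '[[[0,0,0],[0.4,0.05,0],0],[[0,0,0],[0.4,0.05,0],0],[[0,0,0],[0.4,0.05,0],0],[[0,0,0],[0.4,0,0],0],[[0,0,0],[0.4,0,0],0],[[0,0,0],[0.4,0,0],0],[[0,0,0],[0.4,0,0],0],[[0,0,0],[0.4,0,0],0],[[0,0,0],[0.4,0,0],0],[[0,0,0],[0.4,0,0],0]]'; python3 r.py
```

```text
t: 40.62
ee_pos: [568.3, 7.7, 87.4]
orientation: [3.126, 0.279, -0.013]
ft_force: [-3.6, -3.1, 4.5]
width: 13.5
t 40.62 phi 99.3 r 48.2 yawlead(yaw-phi+90) 0.9 Fccw 4.0 Frad -2.5 Fz 4.5 z 87.4 w 13.5 tilt [-0.008 -0.004] ee [568.3   7.7]
```

```bash
 python3 -m handwheel '[[[0,0,0],[0,0,0],0.5],[[0,0,0],[0,0,0],0.5],[[0,0,0],[0,0,0],0.5],[[0,0,0],[0,0,0],0.5],[[0,0,0],[0,0,0],0.5],[[0,0,0],[0,0,0],0.5],[[0,0,0],[0,0,-5],0.5],[[0,0,0],[0,0,-15],0.5],[[0,0,0],[0,0,-20],0.5],[[0,0,0],[0,0,-20],0.5]]'; python3 r.py
python3 - <<'E'
from h import *
for c in ('side','top'):
    im=ctrl.get_image(c); save(im,c+'3.png')
    for q in ['handle','bolt_post','dial_centre']:
        r=ctrl.spot_point(im,q)
        print(c,q,[(np.round(w(im,x['position']),1).tolist(),round(x['score'],2)) for x in r[:2]])
a=cv2.imread('pics/side3.png')[110:260,180:330]; cv2.imwrite('pics/side3z.png',cv2.resize(a,None,fx=4,fy=4,interpolation=cv2.INTER_CUBIC))
o=st();tool(o,[588.5,-162,70])
E
```

```text
t: 41.45
ee_pos: [566.4, 9.0, 144.5]
orientation: [3.128, 0.28, -0.026]
ft_force: [-0.2, -0.2, 0.0]
width: 44.0
t 41.45 phi 101.2 r 49.7 yawlead(yaw-phi+90) -1.0 Fccw 0.3 Frad -0.2 Fz 0.0 z 144.5 w 44.0 tilt [-0.016 -0.003] ee [566.4   9. ]
side handle [([568.6, 9.0, 98.8], 0.5)]
side bolt_post [([589.5, -162.1, 71.5], 0.37)]
side dial_centre [([579.0, -40.1, 47.1], 0.57)]
top handle []
top bolt_post [([588.7, -158.9, 72.6], 0.6)]
top dial_centre [([575.0, -42.4, 49.4], 0.88)]
t 41.85 ee [566.2   9.  143. ] ori [ 3.128  0.28  -0.027] F [ 0.34  0.16 -0.22] w 43.6
yaw 10.2 z [-0.017 -0.003 -1.   ]
tool delta [ -7.2 172.2  73.2]
```

View pics/side3z.png

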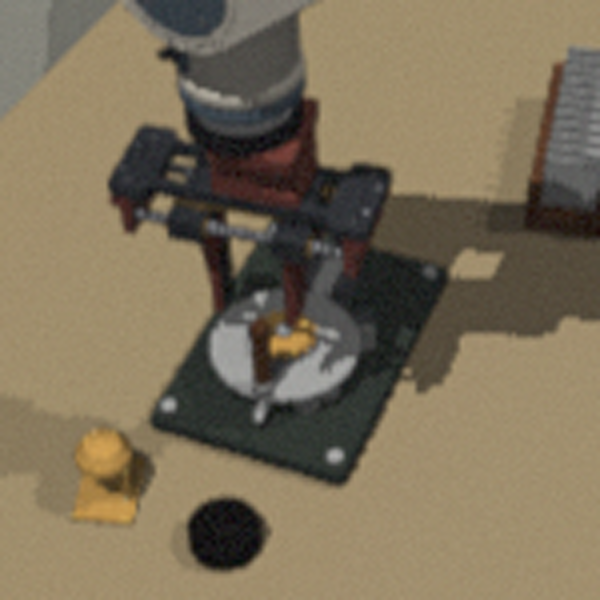

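The handle (zoomed px ~262,350) stands free in the notch. The jaws are clear of it, and the bolt is still out. Next, over to the bolt post.

```bash
 python3 -m handwheel '[[[0,0.009,0.04],[0,2,0],0.6],[[0,0.008,0.04],[0,10,0],0.6],[[0,0,0],[0.7,20,0],0.6],[[0,0,0],[0.7,20,0],0.6],[[0,0,0],[0.7,20,0],0.6],[[0,0,0],[0.7,20,0],0.6],[[0,0,0],[0.7,20,0],0.6],[[0,0,0],[0.7,20,0],0.6],[[0,0,0],[0.7,20,0],0.6],[[0,0,0],[0.7,15,0],0.6]]'; python3 - <<'E'
from h import *
o=st();tool(o,[588.6,-161.6,61])
E
```

```text
t: 42.68
ee_pos: [584.2, -165.0, 135.5]
orientation: [-3.137, -0.143, 0.016]
ft_force: [0.6, 0.0, -0.3]
width: 52.6
t 42.68 ee [ 584.2 -165.   135.5] ori [-3.137 -0.143  0.016] F [ 0.6   0.01 -0.28] w 52.6
yaw 5.2 z [-0.01   0.001 -1.   ]
tool delta [ 5.4 -2.9 74.5]
```

```bash
 python3 -m handwheel '[[[0,0.005,0],[2,-1,0],0.6],[[0,0.005,0],[2,-1,0],0.6],[[0,0,0],[1,0,8],0.6],[[0,0,0],[0,0,10],0.6],[[0,0,0],[0,0,12],0.6],[[0,0,0],[0,0,12],0.6],[[0,0,0],[0,0,12],0.6],[[0,0,0],[0,0,10],0.6],[[0,0,0],[0,0,5],0.6],[[0,0,0],[0,0,0],0.6]]'; python3 - <<'E'
from h import *
o=st();tool(o,[588.6,-161.6,61])
im=ctrl.get_image('side'); save(im,'side4.png')
a=cv2.imread('pics/side4.png')[110:260,180:330]; cv2.imwrite('pics/side4z.png',cv2.resize(a,None,fx=4,fy=4,interpolation=cv2.INTER_CUBIC))
E
```

```text
t: 43.52
ee_pos: [586.1, -162.3, 54.7]
orientation: [-3.135, -0.138, 0.009]
ft_force: [0.4, 0.2, -0.4]
width: 52.5
t 43.52 ee [ 586.1 -162.3   54.7] ori [-3.135 -0.138  0.009] F [ 0.36  0.21 -0.37] w 52.5
yaw 5.1 z [-0.006  0.004 -1.   ]
tool delta [ 2.5 -0.5 -6.3]
```

View pics/side4z.png

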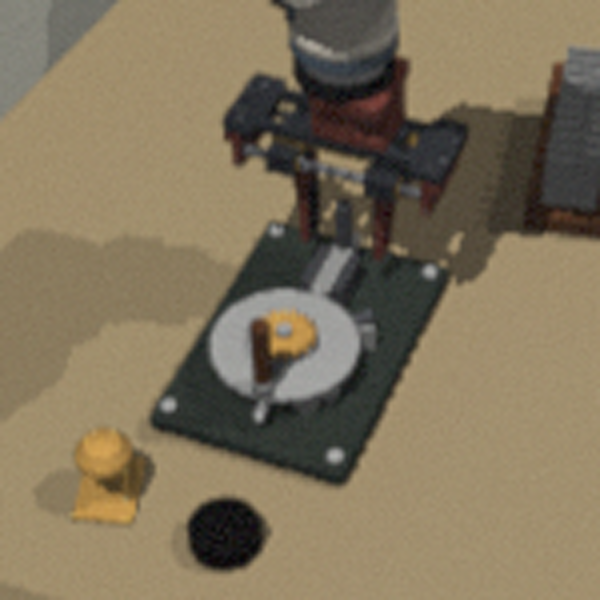

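The post (zoomed px 345,222) is between the jaws. I'll raise a little, centre and close.

```bash
 python3 -m handwheel '[[[0,0,0],[1,0,-3],0],[[0,0,0],[1,0,-2],0],[[0,0,0],[0,0,0],0],[[0,0,0],[0,0,0],0],[[0,0,0],[0,0,0],0],[[0,0,0],[0,0,0],0],[[0,0,0],[0,0,0],0],[[0,0,0],[0,0,0],0],[[0,0,0],[0,0,0],0],[[0,0,0],[0,0,0],0]]'; python3 -c "
from h import *
tool(st())"
```

```text
t: 44.4
ee_pos: [587.9, -162.7, 63.1]
orientation: [-3.135, -0.138, 0.009]
ft_force: [-0.6, 1.6, -0.7]
width: 13.2
t 44.4 ee [ 587.9 -162.7   63.1] ori [-3.135 -0.138  0.009] F [-0.57  1.56 -0.68] w 13.2
yaw 5.1 z [-0.006  0.003 -1.   ]
```

```bash
 python3 -m handwheel '[[[0,0,0],[0,-1.5,0],0],[[0,0,0],[0,-1.5,0],0],[[0,0,0],[0,-1.5,0],0],[[0,0,0],[0,-1.5,0],0],[[0,0,0],[0,-1.5,0],0],[[0,0,0],[0,-1.5,0],0],[[0,0,0],[0,-1.5,0],0],[[0,0,0],[0,-1.5,0],0],[[0,0,0],[0,-1.5,0],0],[[0,0,0],[0,-1.5,0],0]]'; python3 -c "
from h import *
tool(st())"
```

```text
t: 45.23
ee_pos: [586.6, -148.1, 63.1]
orientation: [-3.138, -0.139, 0.008]
ft_force: [-1.5, -2.6, -1.0]
width: 13.1
t 45.23 ee [ 586.6 -148.1   63.1] ori [-3.138 -0.139  0.008] F [-1.55 -2.64 -0.98] w 13.1
yaw 5.1 z [-0.005  0.001 -1.   ]
```

14.6 mm travelled, already past the 12 mm "not in a notch" limit. Pushing to the end.

```bash
 python3 -m handwheel '[[[0,0,0],[0,-1,0],0],[[0,0,0],[0,-1,0],0],[[0,0,0],[0,-1,0],0],[[0,0,0],[0,-1,0],0],[[0,0,0],[0,-1,0],0],[[0,0,0],[0,-1,0],0],[[0,0,0],[0,-1,0],0],[[0,0,0],[0,-1,0],0],[[0,0,0],[0,-1,0],0],[[0,0,0],[0,-1,0],0]]'; python3 -c "
from h import *
tool(st())"
```

```text
t: 46.07
ee_pos: [586.4, -146.5, 63.2]
orientation: [3.127, 0.143, -0.004]
ft_force: [-1.7, -8.8, -1.6]
width: 13.2
t 46.07 ee [ 586.4 -146.5   63.2] ori [ 3.127  0.143 -0.004] F [-1.66 -8.82 -1.6 ] w 13.2
yaw 5.2 z [-0.002 -0.012 -1.   ]
```

Bolt home: 16.3 mm travelled, and it stalled with a force of about 9 N. Letting go and lifting.

```bash
 python3 -m handwheel '[[[0,0,0],[0,0,0],0.5],[[0,0,0],[0,0,0],0.5],[[0,0,0],[0,0,0],0.5],[[0,0,0],[0,0,0],0.5],[[0,0,0],[0,0,0],0.5],[[0,0,0],[0,0,0],0.5],[[0,0,0],[0,0,0],0.5],[[0,0,0],[0,0,-10],0.5],[[0,0,0],[0,0,-25],0.5],[[0,0,0],[0,0,-30],0.5]]' && python3 -m handwheel '[[[0,0,0],[0,0,-30],0.5],[[0,0,0],[0,10,-20],0.5],[[0,0,0],[0,20,-10],0.5],[[0,0,0],[0,20,0],0.5],[[0,0,0],[0,20,0],0.5],[[0,0,0],[0,20,0],0.5],[[0,0,0],[0,10,0],0.5],[[0,0,0],[0,0,0],0.5],[[0,0,0],[0,0,0],0.5],[[0,0,0],[0,0,0],0.5]]'
python3 - <<'E'
from h import *
st()
for c in ('side','top'):
    im=ctrl.get_image(c); save(im,c+'5.png')
    for q in ['handle','bolt_post','index_head','spool','bell','feed_roll','type_stand']:
        r=ctrl.spot_point(im,q)
        print(c,q,[(np.round(w(im,x['position']),1).tolist(),round(x['score'],2)) for x in r[:1]])
a=cv2.imread('pics/side5.png')[110:260,180:330]; cv2.imwrite('pics/side5z.png',cv2.resize(a,None,fx=4,fy=4,interpolation=cv2.INTER_CUBIC))
E
```

```text
t: 46.9
ee_pos: [583.5, -142.7, 125.6]
orientation: [3.132, 0.143, -0.019]
ft_force: [0.4, 0.4, -0.0]
width: 43.7
t: 47.73
ee_pos: [597.1, -244.7, 204.9]
orientation: [3.127, 0.145, 0.005]
ft_force: [-0.3, 0.0, -0.1]
width: 44.1
t 47.73 ee [ 597.1 -244.7  204.9] ori [3.127 0.145 0.005] F [-0.35  0.02 -0.11] w 44.1
side handle [([571.7, 8.3, 96.4], 0.48)]
side bolt_post [([586.4, -143.1, 67.9], 0.48)]
side index_head [([578.8, -46.9, -4.4], 0.93)]
side spool [([547.8, 107.7, -0.8], 0.5)]
side bell [([644.2, 107.0, -0.4], 0.79)]
side feed_roll [([475.9, 368.2, -4.2], 0.75)]
side type_stand [([473.4, -377.0, 5.0], 0.87)]
top handle [([569.5, 9.4, 100.1], 0.44)]
top bolt_post [([587.4, -144.2, 71.5], 0.7)]
top index_head [([578.2, -40.6, -1.8], 0.87)]
top spool [([543.5, 110.4, -5.5], 0.54)]
top bell [([643.3, 110.4, -1.1], 0.79)]
top feed_roll [([470.8, 367.7, 1.8], 0.69)]
top type_stand []
```

View pics/side5z.png

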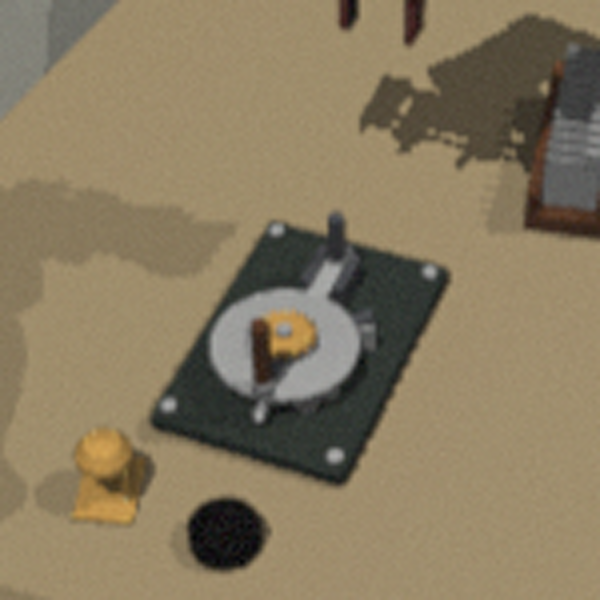

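The bolt post (zoomed px 335,235) has moved in against the dial. The handle (262,350) is in its notch, the bystanders have not moved, and the gripper is clear.

```bash
python3 -c "
from workcell import ctrl
print(ctrl.close_job())"
```

```text
the job is handed in; nothing more can be done
None
```

I brought the dial back to its stop, turned it four clicks clockwise, pushed the bolt home and handed the job in at about 48 s. No verdict is reported.

**To the stop:** On the way back I felt three clicks that held up to about 10 N and then eased. At the next position the resistance rose to 13.3 N without easing, with about 2 mm of travel at the handle. I took that as the stop. I did not measure the leaf's bend itself, only inferred it from force and travel.

**Four clicks clockwise:** Measured by handle direction, the stop was at about 220°. The clicks came at about 193°, 158.5°, 133.5° and 100°, so 25 to 35° apart. The first notch back was well short of where I had gripped the handle. I had first guessed that grip point (about 110°) was the fourth click, but the dial ran on past it by itself. At 100° it stalled and resisted 4 N, so I settled on that as the fourth.

**Bolt:** It travelled about 16.3 mm and stalled against 8.8 N. That is full travel, and a dial out of its notch would have stopped it 4 mm short.

**Last checks:**
- The pictures showed the bolt post about 18 mm closer to the dial (good to about 4 mm) and the handle still in its notch.
- The spool, bell and feed roll were where they started. The type stand was too, in the side view; the detector missed it in the last top view.
- The gripper was clear of everything, with no force on it.

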